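# Tip washed screw caps from a hinged drying tray into their bin

## Task

Put the dried screw caps away without touching them: first push the white storage bin fully home against the stop of its dock, under the mouth of the drying tray. Then lift the tray by the handle on its free edge until every cap has slid out into the bin, and lower it gently until it lies on its rests again, not letting it drop. Do not force the tray, and leave the other things on the bench where they are.

Things in the scene. Friction and masses are not known exactly. Their poses are not given: they have to be found in the camera images.
- cap_stand: Fixed sheet-steel stand under the drying tray, with the bin dock. Origin on the bench, under the tray's middle. z up; y runs from the tray's handle edge (-y, robot's right) to hinge and dock (+y, left); x roughly away from the robot. Uprights at x = +-94 mm, y = -74 and 82 mm; rest rod across under the tray at y = -74 mm, z = 78 mm. Outside y = -86 mm the space under the handle is free.
- tilt_tray (a joint): Hinge of the drying tray (sheet steel, 0.6 kg), rad: 0 = level, lying on its rubber rests; grows as the handle edge is lifted; end stop at 0.87. A nearly free hinge with no damper or catch: let go, the tray falls back by its own weight (about 3 N straight up at the handle lifts it).
- tray_handle (a point): Middle of the lift handle: a black sleeve 12 mm thick, 116 mm long (along the stand's x) on the outer edge of a flat flange 110 mm long, 4 mm thick, that reaches out about 36 mm from the end wall of the tray's free edge, level with the sleeve. Point: on the sleeve's axis; with the tray down at (0, -154, 104) mm in the stand's frame. Moves and turns with the tray.
- tray_hinge (a point): Middle of the tray's hinge axis, at (0, 85, 92) mm in the stand's frame; the axis runs along the stand's x. The handle's axis is 239 mm from it; as the tray is lifted the handle rises and comes over towards +y.
- tray_floor (a point): Middle of the tray's drain floor, at (0, 0, 98) mm in the stand's frame when level. The floor is 170 mm wide (x), from a closed end wall at y = -118 mm to an open mouth about 126 mm wide at y = +118 mm that overhangs the bin; walls 23 mm high. Moves with the tray.
- dock_stop (a point): Middle of the dock's rubber-buffered stop, on the bench: the bin's far wall meets it. It lies at (78, 168, 0) mm in the stand's frame; stop 30 mm high. Two guides 18 mm high at y = 97 and 239 mm lead to it, open towards the robot (-x), with flared ends at x = -145 mm.
- cap_bin: White open bin, 190 (along the stand's x) x 130 x 62 mm, walls 3 mm, 0.14 to 0.28 kg (1 to 5 N slide it), loose, on the bench between the dock's guides but pulled out towards the robot (-x) by 35 to 70 mm; blank card on its near wall. Origin: centre of its underside; axes parallel to the stand's within 0.03 rad. Fully home its origin is at (-17, 168, 0) mm in the stand's frame.
- cap_1: Washed blue screw cap, 34 mm in diameter, 17 mm high, 12 g, lying closed top up on the tray's floor at the start. Origin: centre of its open (under) side. The caps start to slide on the tray at a tilt between about 0.29 and 0.52 rad, which varies with the day's friction; the last may need a little more.
- cap_2: Washed blue screw cap, 34 mm in diameter, 17 mm high, 12 g, lying closed top up on the tray's floor at the start. Origin: centre of its open (under) side.
- cap_3: Washed blue screw cap, 34 mm in diameter, 17 mm high, 12 g, lying closed top up on the tray's floor at the start. Origin: centre of its open (under) side.
- cap_4: Washed blue screw cap, 34 mm in diameter, 17 mm high, 12 g, lying closed top up on the tray's floor at the start. Origin: centre of its open (under) side.
- cap_5: Washed blue screw cap, 34 mm in diameter, 17 mm high, 12 g, lying closed top up on the tray's floor at the start. Origin: centre of its open (under) side.
- cap_6: Washed blue screw cap, 34 mm in diameter, 17 mm high, 12 g, lying closed top up on the tray's floor at the start. Origin: centre of its open (under) side.
- bottle_100: Bystander: small bottle with red cap, 56 mm wide, 109 mm high, back right. Origin: centre of its underside.
- film_box: Bystander: white and blue carton, 120 x 60 x 58 mm, left. Origin: centre of its underside.
- label_tape: Bystander: roll of yellow tape lying flat, 66 mm wide, 19 mm high, left. Origin: centre of its underside.
- forceps: Bystander: steel forceps lying flat, 60 x 121 x 9 mm, right. Origin: centre of its underside.
- marker_red: Bystander: red marker lying on the bench, 131 x 26 x 15 mm, near right. Origin: centre of its underside.

How it is judged:
By the outcome, as a careful person would: the job done as asked, in the order asked, and still so for the second after the job is handed in, with the robot touching nothing.
It also fails if it takes over 61 s, if anything falls off the work surface, if the arm or the gripper's body presses on something with over 40 N, if the wrist force passes 120 N, or if a joint passes its speed limit or range.

## Robot

A 7-joint arm with a two-finger parallel gripper is mounted at the origin on a cart in front of the work surface, level with it; the furniture and walls round the work are solid. World frame = base frame: x ahead of the robot, y to its left, z up, the work surface at z = 0. Lengths are in m, angles in rad, forces in N, time in s.
With the tool pointing down it reaches from about 0.425 to 0.95 m from the base axis. Payload 4.7 kg.
Tool frame: the origin (TCP) lies on the centre line of the jaws, within the pads' length; the fingertips stand robot.nose_length ahead of it and the grasp point (between the pads) lies 8 mm behind it (robot.nose_length is the distance from the TCP to the fingertips, in m); z points along the fingers, y is the line along which they close (so a half turn about z gives the same grasp; the last joint's range is limited). The gripper opens to 85 mm and grips with 20 to 120 N. Pads are 22 mm wide; open, the fingers measure 114 mm over their backs; the gripper's body (76 mm by 85 mm) begins 54 mm behind the grasp point. The pads swing forward as they close: fully open they stand 13 mm farther back than shut.
Start: joints at [1.306, 0.469, -0.049, 1.532, 0.024, 1.141, -0.082], TCP at [0.158, -0.656, 0.242] pointing down, gripper open.
Joint ranges: [-2.59, 2.59], [-0.33, 1.99], [-1.39, 1.29], [0.1, 2.45], [-1.04, 4.18], [0.21, 1.99], [-2.66, 2.66]. Speed limits (rad/s): [2.57, 2.57, 3.14, 3.14, 3.14, 3.14, 3.14].

## Interface

Orientations are given as [roll, pitch, yaw] about the fixed x, y, z axes, in that order (R = Rz(yaw) Ry(pitch) Rx(roll)).
In Python, from plant import robot gives the robot as it stands. Calls block until the motion is done:
- robot.goto(position, orientation): joint-space move of the TCP to a pose.
- robot.move_straight(position, vel=0.15, attitude=None, contact_N=None): straight line of the TCP; attitude=None keeps the orientation; vel is the mean speed in m/s. With contact_N (N) it stops when the force on the tool has changed by that much, and returns True; else False.
- robot.move_joints(angles): joint-space move.
- robot.grip(opening, strength=None): opening from 0.0 (shut) to 1.0 (fully open); strength is the grip in N (None keeps the last); returns when the fingers have stopped.
- robot.sleep(seconds).
- robot.inverse_kinematics(position, orientation): joint angles nearest the present ones, or None.
- robot.sense(): the state.
- robot.grab_frame(name): name is "side" or "top"; returns a dict with "image" (420x560x3 uint8, red, green, blue), "range_z" (420x560 float32, m along the optical axis (not along the pixel's ray), 0 where there is no reading), "fx", "fy", "cx", "cy" (pixels), "R" (3x3) and "t" (3): a world point X has camera coordinates R X + t. Camera axes: x right, y down, z forward; pixel columns grow to the right and rows downward; lengths in m; the calibration is good to about 2 mm. A picture is of the moment at which its call begins.
A pose or a line that the arm cannot do raises robot.IKError and nothing moves.
- robot.close_job(): hands the job in; it is judged then, once.
The state is a dict: "t": time; "joint_pos": joint angles; "joint_velocities": joint speeds; "effort": joint torques, N m; "tcp_pos": TCP position; "tcp_rot": TCP orientation; "wrist_force": force on the tool from outside, world axes, zero at the start; "torque": the same for the moment, N m; "opening": opening from 0.0 (shut) to 1.0 (fully open); "gripper_force": force on a finger pad.
Only numpy, scipy, OpenCV 4.12 (cv2) and the standard library are available. Lean on these libraries where they do the work, as an engineer would, in place of code of your own. Each camera call takes 0.05 s, during which the arm holds its last target. There are 200 camera calls.

## Working session

There is one attempt and no reset: what is moved stays moved. The work goes in short steps, each a Python script; the robot and the scene stay as the last script left them, time stands still between calls to the robot, and variables do not carry over. Pictures are saved under pics/ and viewed, at most 10 in all, crops included, and the job is handed in when it is done.

```bash
mkdir -p pics; ls; python3 - <<'E'
from plant import robot
import cv2,numpy as np
s=robot.sense(); print(s['t'],s['tcp_pos'],s['tcp_rot'],s['opening'],robot.nose_length)
for n in('side','top'):
    f=robot.grab_frame(n); cv2.imwrite(f'pics/{n}0.png',f['image'][:,:,::-1]); np.savez(f'{n}0.npz',**f)
    print(n,f['fx'],f['fy'],f['cx'],f['cy'],np.round(f['R'],3).tolist(),f['t'], -f['R'].T@f['t'])
E
```

```text
pics
0.0 [ 0.15759557 -0.65578457  0.24126971] [-3.13969020e+00  8.78131974e-05  2.35891544e-01] 0.999140653025858 0.011
side 458.58700579156726 458.58700579156726 277.23094018458943 215.2688360839927 [[0.965, -0.263, 0.019], [-0.166, -0.663, -0.73], [0.204, 0.701, -0.684]] [-0.5353679   0.14399509  1.27497123] [ 0.2798019  -0.93839552  0.98692946]
top 432.40456770953676 432.40456770953676 280.8320947177679 218.55750133371868 [[-0.013, -1.0, 0.003], [-0.996, 0.013, -0.093], [0.093, -0.004, -0.996]] [-0.02162288  0.5492029   1.35430491] [ 0.42054978 -0.02249426  1.39959461]
```

View pics/top0.png

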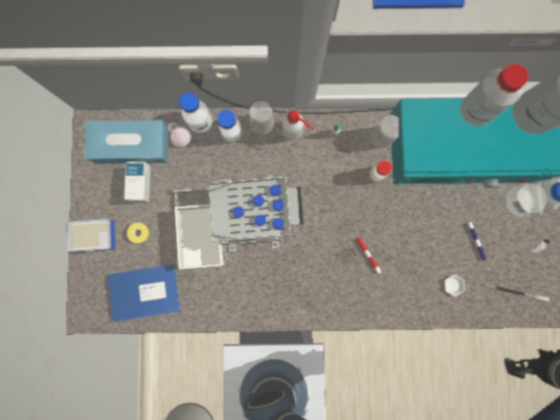

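View pics/side0.png

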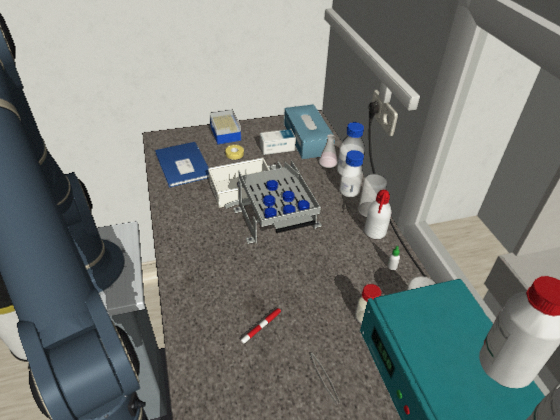

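The top view shows the tray (210–290, 180–245) with its handle on the right at about (295,205). The bin (175–225, 190–270) sticks out towards the robot. Next I'll enlarge this area and get points from the range data.

```bash
cat > h.py <<'E'
import numpy as np,cv2
def cloud(f):
    z=f['range_z']; v,u=np.mgrid[0:420,0:560]
    c=np.stack([(u-f['cx'])/f['fx']*z,(v-f['cy'])/f['fy']*z,z],-1)
    P=(c-f['t'])@f['R']; P[z==0]=np.nan; return P
def ray(f,u,v,h):
    d=np.array([(u-f['cx'])/f['fx'],(v-f['cy'])/f['fy'],1])@f['R']; o=-f['R'].T@f['t']
    return o+d*(h-o[2])/d[2]
def proj(f,X):
    c=f['R']@np.asarray(X)+f['t']; return c[0]/c[2]*f['fx']+f['cx'],c[1]/c[2]*f['fy']+f['cy']
def ortho(P,val,x0,x1,y0,y1,s=.002):
    """top-down map, rows: x from x1 down; cols: y from y1 down"""
E
python3 - <<'E'
from h import *
f=dict(np.load('top0.npz')); P=cloud(f); np.set_printoptions(precision=3,suppress=True,linewidth=200)
im=f['image'][168:283,162:316,::-1]; cv2.imwrite('pics/crop_top.png',cv2.resize(im,None,fx=5,fy=5,interpolation=cv2.INTER_CUBIC))
# height rows
for r in (190,205,225): print(r,(P[r,165:312:3,2]*1000).round().tolist())
hsv=cv2.cvtColor(f['image'],cv2.COLOR_RGB2HSV)
m=cv2.inRange(hsv,(105,120,60),(130,255,255)); n,l,st,c=cv2.connectedComponentsWithStats(m)
for i in range(1,n):
    if 200<c[i][0]<300 and 170<c[i][1]<250 and st[i,4]>20: print(c[i],st[i,4],ray(f,*c[i],.115),np.nanmedian(P[l==i],0))
E
```

```text
190 [-3.0, -1.0, 2.0, 26.0, 30.0, 30.0, 29.0, 33.0, 31.0, 29.0, 27.0, 19.0, 17.0, 9.0, nan, 109.0, 95.0, 99.0, 98.0, 90.0, 96.0, 99.0, 98.0, 93.0, 93.0, 100.0, 99.0, 97.0, 96.0, 96.0, 96.0, 99.0, 93.0, 96.0, 97.0, 113.0, 114.0, 113.0, 116.0, 97.0, 100.0, 111.0, 105.0, 104.0, 108.0, 100.0, -4.0, -3.0, 4.0]
205 [-1.0, -2.0, 2.0, -4.0, 1.0, -1.0, 0.0, 2.0, -2.0, 0.0, 62.0, 67.0, 66.0, 56.0, 62.0, 99.0, 102.0, 99.0, 101.0, 102.0, 100.0, 102.0, 99.0, 98.0, 103.0, 99.0, 91.0, 98.0, 96.0, 98.0, 102.0, 117.0, 107.0, 98.0, 97.0, 93.0, 116.0, 112.0, 113.0, 116.0, 99.0, 107.0, 107.0, 102.0, 105.0, 111.0, -1.0, 5.0, 8.0]
225 [-0.0, 1.0, -3.0, -4.0, 59.0, 11.0, 2.0, 5.0, 5.0, 4.0, 1.0, 3.0, 7.0, 2.0, -0.0, 4.0, 99.0, 95.0, 101.0, 96.0, 99.0, 96.0, 98.0, 96.0, 97.0, 98.0, 93.0, 98.0, 96.0, 99.0, 99.0, 106.0, 105.0, 99.0, 99.0, 101.0, 114.0, 114.0, 115.0, 113.0, 97.0, 99.0, -2.0, 3.0, -3.0, 5.0, 2.0, -0.0, 3.0]
[274.935 189.961] 77 [ 0.627 -0.012  0.115] [ 0.627 -0.012  0.114]
[257.936 200.179] 78 [0.597 0.04  0.115] [0.597 0.039 0.114]
[277.785 204.608] 79 [ 0.583 -0.02   0.115] [ 0.582 -0.02   0.114]
[237.975 211.506] 79 [0.563 0.099 0.115] [0.564 0.1   0.115]
[260.042 219.861] 72 [0.537 0.034 0.115] [0.537 0.034 0.114]
[277.662 223.052] 77 [ 0.527 -0.019  0.115] [ 0.527 -0.02   0.114]
```

View pics/crop_top.png

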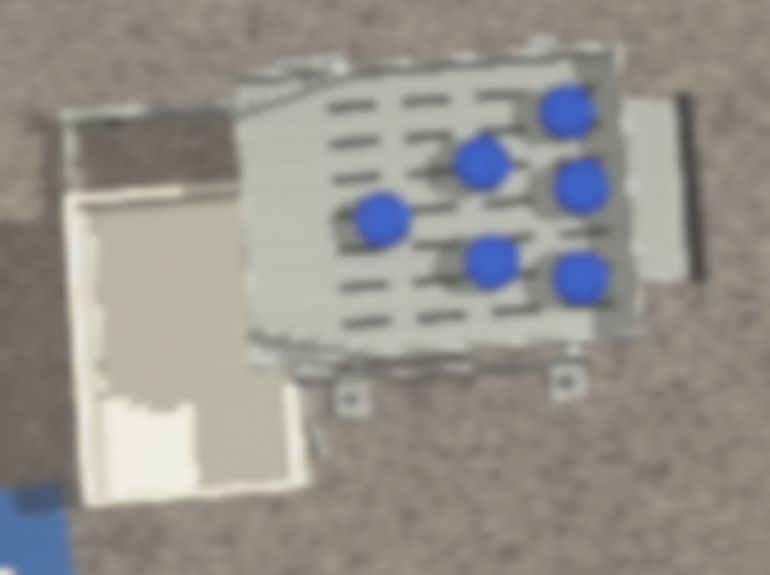

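The crop shows the black sleeve from crop (683,95) to (699,280). The bin's near rim corners are at (85,503) and (307,485), and its far left corner is at (65,197). The caps lie mostly near the closed end.

```bash
python3 - <<'E'
from h import *
np.set_printoptions(precision=4,suppress=True)
f=dict(np.load('top0.npz')); g=f['image'].astype(int).max(2); P=cloud(f)
# handle: dark pixels at height ~0.1
roi=np.zeros_like(g,bool); roi[180:230,293:307]=1
ls=[]
for r in range(184,226):
    w=np.clip(95-g[r,293:306],0,None)
    if w.sum()>40: ls.append(((w*np.arange(293,306)).sum()/w.sum(),r))
ls=np.array(ls); print(len(ls),ls[[0,-1]])
X=np.array([ray(f,u,v,.105) for u,v in ls]); vx,vy,x0,y0=cv2.fitLine(X[:,:2].astype(np.float32),cv2.DIST_HUBER,0,.01,.01).ravel()
d=np.array([vx,vy])*np.sign(vx); s=(X[:,:2]-[x0,y0])@d; mid=np.array([x0,y0])+d*(s.min()+s.max())/2
yaw=np.arctan2(d[1],d[0]); print('handle mid',mid,'len',np.ptp(s),'yaw',yaw, 'rms',np.std((X[:,:2]-mid)@[-d[1],d[0]]))
# tray edges in the crop at rim height .121: end wall right side outer y=-118
c=lambda u,v,h: ray(f,162+u/5,168+v/5,h)[:2]
for n,u,v,h in[('tray far-right',620,48,.121),('near-right',637,332,.121),('far-left',238,80,.121),('near-left',255,362,.121),('bin nearL',85,503,.062),('bin nearR',308,486,.062),('bin farL',65,197,.062)]: print(n,c(u,v,h))
R=lambda a:np.array([[np.cos(a),-np.sin(a)],[np.sin(a),np.cos(a)]])
O=mid-R(yaw)@[0,-.154]; print('O',O)
for n,u,v,h in[('tray far-right',620,48,.121),('near-right',637,332,.121),('bin nearL',85,503,.062),('bin nearR',308,486,.062),('bin farL',65,197,.062)]: print(n,(c(u,v,h)-O)@R(yaw))
E
```

```text
Traceback (most recent call last):
IndexError: index 0 is out of bounds for axis 0 with size 0
```

```bash
cat > m.py <<'E'
from h import *
np.set_printoptions(precision=4,suppress=True)
f=dict(np.load('top0.npz')); g=f['image'].astype(int).max(2)
print(g[205,290:308]); 
ls=[]
for r in range(182,230):
    a=g[r,294:306]; w=np.clip(70-a,0,None)
    if a.min()<62: ls.append(((w*np.arange(294,306)).sum()/w.sum(),r))
ls=np.array(ls); print(len(ls),ls[[0,-1]])
X=np.array([ray(f,u,v,.108) for u,v in ls]); vx,vy,x0,y0=cv2.fitLine(X[:,:2].astype(np.float32),cv2.DIST_HUBER,0,.01,.01).ravel()
d=np.array([vx,vy])*np.sign(vx); s=(X[:,:2]-[x0,y0])@d; mid=np.array([x0,y0])+d*(s.min()+s.max())/2
yaw=np.arctan2(d[1],d[0]); print('handle mid',mid,'len',np.ptp(s),'yaw',yaw, 'rms',np.std((X[:,:2]-mid)@[-d[1],d[0]]))
c=lambda u,v,h: ray(f,162+u/5,168+v/5,h)[:2]
R=lambda a:np.array([[np.cos(a),-np.sin(a)],[np.sin(a),np.cos(a)]])
O=mid-R(yaw)@[0,-.154]; print('O',O)
for n,u,v,h in[('tray far-right',620,48,.121),('near-right',637,332,.121),('far-left',238,80,.121),('near-left',255,362,.121),('bin nearL',85,503,.062),('bin nearR',308,486,.062),('bin farL',65,197,.062),('stop farL',62,115,.03)]: print(n,c(u,v,h),(c(u,v,h)-O)@R(yaw))
E
python3 m.py
```

```text
[187 186 185 184 185 186 186 172 136  94  80  95 122 141 147 146 142 140]Traceback (most recent call last):
  File "m.py", line 9, in <module>
    ls=np.array(ls); print(len(ls),ls[[0,-1]])
                                   ~~^^^^^^^^
IndexError: index 0 is out of bounds for axis 0 with size 0
```

```bash
sed -i 's/70-a/110-a/; s/<62/<92/' m.py; python3 m.py
```

```text
[187 186 185 184 185 186 186 172 136  94  80  95 122 141 147 146 142 140]
36 [[298.4821 188.    ]
 [301.098  223.    ]]
handle mid [ 0.5801 -0.0863] len 0.10632922386052045 yaw 0.06274944 rms 0.0002314710823731788
O [0.5705 0.0674]
tray far-right [ 0.663  -0.0453] [ 0.0853 -0.1183]
near-right [ 0.4926 -0.053 ] [-0.0853 -0.1153]
far-left [0.6465 0.1834] [0.0831 0.111 ]
near-left [0.4777 0.173 ] [-0.086   0.1112]
bin nearL [0.3951 0.2862] [-0.1613  0.2294]
bin nearR [0.4037 0.1493] [-0.1613  0.0922]
bin farL [0.5845 0.3004] [0.0286 0.2316]
stop farL [0.6413 0.3105] [0.0859 0.2382]
```

```bash
cat > geo.py <<'E'
from plant import robot
from h import *
from scipy.spatial.transform import Rotation as Rot
np.set_printoptions(precision=3,suppress=True,linewidth=160)
YAW=.0627; O=np.array([.5705,.0674,0]); RS=Rot.from_euler('z',YAW)
W=lambda *p: O+RS.apply(p)          # stand -> world
S=lambda p: RS.inv().apply(np.asarray(p)-O)
DOWN=[np.pi,0,YAW]
def hatt(t,flip):                   # tool along stand +y, pitched down by t
    s,c=np.sin(t),np.cos(t); k=-1 if flip else 1
    M=np.column_stack([[-k,0,0],[0,k*s,k*c],[0,c,-s]])
    return (RS*Rot.from_matrix(M)).as_euler('xyz').tolist()
def handle(th):                     # sleeve axis, stand frame
    a=np.array([-.239,.012]); d=np.array([[np.cos(-th),-np.sin(-th)],[np.sin(-th),np.cos(-th)]])@a
    return np.array([0,.085+d[0],.092+d[1]])
E
python3 - <<'E'
from geo import *
def q(n,p,a):
    r=robot.inverse_kinematics(p,a); print(n,np.round(p,3),None if r is None else np.round(r,2))
q('hi',W(-.19,.168,.16),DOWN);q('lo',W(-.19,.168,.031),DOWN);q('end',W(-.12,.168,.031),DOWN)
for fl in(0,1):
  for t in(.3,.6,.8):
    a=hatt(t,fl); u=np.array([0,np.cos(t),-np.sin(t)])
    q(('H',fl,t,'app'),W(*(handle(0)-.09*u)),a)
    for th in(0,.6,.75): q(('H',fl,t,th),W(*handle(th)),a)
E
```

```text
hi [0.37  0.223 0.16 ] [ 0.31  0.38 -1.13  2.13  0.45  0.9  -2.59]
lo [0.37  0.223 0.031] [-0.21  0.47 -0.52  2.24  0.46  0.53 -2.6 ]
end [0.44  0.228 0.031] [-0.02  0.59 -0.69  2.1   0.61  0.66 -2.63]
('H', 0, 0.3, 'app') [ 0.586 -0.172  0.131] [ 1.09  1.14 -0.89  1.45 -0.33  1.44  2.1 ]
('H', 0, 0.3, 0) [ 0.58  -0.086  0.104] [ 1.02  1.12 -0.87  1.6  -0.39  1.27  2.16]
('H', 0, 0.3, 0.6) [ 0.577 -0.038  0.237] [ 1.    0.89 -0.89  1.66 -0.57  1.32  2.1 ]
('H', 0, 0.3, 0.75) [ 0.576 -0.014  0.264] [ 0.98  0.84 -0.89  1.68 -0.62  1.31  2.09]
('H', 0, 0.6, 'app') [ 0.585 -0.16   0.155] [ 1.06  0.95 -0.88  1.53 -0.22  1.31  2.02]
('H', 0, 0.6, 0) [ 0.58  -0.086  0.104] [ 0.98  0.96 -0.84  1.66 -0.27  1.14  2.06]
('H', 0, 0.6, 0.6) [ 0.577 -0.038  0.237] [ 0.95  0.74 -0.87  1.67 -0.42  1.23  1.99]
('H', 0, 0.6, 0.75) [ 0.576 -0.014  0.264] [ 0.93  0.69 -0.87  1.68 -0.47  1.24  1.97]
('H', 0, 0.8, 'app') [ 0.584 -0.149  0.169] [ 1.02  0.83 -0.89  1.58 -0.12  1.23  1.94]
('H', 0, 0.8, 0) [ 0.58  -0.086  0.104] [ 0.95  0.87 -0.86  1.7  -0.13  1.05  1.94]
('H', 0, 0.8, 0.6) [ 0.577 -0.038  0
[... 471 characters left out ...]
.55 -0.78]
('H', 1, 0.6, 'app') [ 0.585 -0.16   0.155] [ 0.7   0.77 -0.26  1.55 -0.63  1.45 -0.76]
('H', 1, 0.6, 0) [ 0.58  -0.086  0.104] [ 0.65  0.8  -0.31  1.68 -0.66  1.27 -0.73]
('H', 1, 0.6, 0.6) [ 0.577 -0.038  0.237] [ 0.57  0.59 -0.28  1.69 -0.74  1.39 -0.86]
('H', 1, 0.6, 0.75) [ 0.576 -0.014  0.264] [ 0.55  0.54 -0.29  1.7  -0.76  1.4  -0.9 ]
('H', 1, 0.8, 'app') [ 0.584 -0.149  0.169] [ 0.65  0.67 -0.26  1.61 -0.53  1.32 -0.85]
('H', 1, 0.8, 0) [ 0.58  -0.086  0.104] [ 0.61  0.71 -0.31  1.72 -0.55  1.14 -0.83]
('H', 1, 0.8, 0.6) [ 0.577 -0.038  0.237] [ 0.54  0.51 -0.3   1.7  -0.6   1.28 -0.97]
('H', 1, 0.8, 0.75) [ 0.576 -0.014  0.264] [ 0.52  0.47 -0.31  1.7  -0.62  1.3  -1.02]
```

```bash
python3 - <<'E'
from geo import *
for dy in(0,np.pi,np.pi/2,-np.pi/2):
  for tilt in (0,-.25,.25):
    a=(RS*Rot.from_euler('y',tilt)*Rot.from_euler('xz',[np.pi,dy]).inv().inv()) if 0 else (RS*Rot.from_euler('y',tilt)*Rot.from_euler('xyz',[np.pi,0,dy]))
    e=a.as_euler('xyz'); 
    for p in(W(-.19,.168,.2),W(-.18,.168,.031),W(-.12,.168,.031)):
        r=robot.inverse_kinematics(p,e); print(round(dy,2),tilt,a.apply([0,0,1]),None if r is None else np.round(r,2))
E
```

```text
0 0 [ 0. -0. -1.] [ 0.29  0.26 -1.05  2.09  0.28  0.94 -2.43]
0 0 [ 0. -0. -1.] [-0.12  0.5  -0.61  2.22  0.54  0.57 -2.65]
0 0 [ 0. -0. -1.] [-0.02  0.59 -0.69  2.1   0.61  0.66 -2.63]
0 -0.25 [ 0.247  0.016 -0.969] [-0.89  0.02  0.14  2.27  0.25  0.68 -2.43]
0 -0.25 [ 0.247  0.016 -0.969] [-1.33  0.49  0.74  2.42 -0.91  0.23 -1.31]
0 -0.25 [ 0.247  0.016 -0.969] [-0.77  0.44  0.15  2.28  0.33  0.23 -2.46]
0 0.25 [-0.247 -0.016 -0.969] [ 0.44  0.62 -1.36  1.96  0.44  1.26 -2.62]
0 0.25 [-0.247 -0.016 -0.969] [ 0.12  0.7  -0.88  2.07  0.5   0.88 -2.57]
0 0.25 [-0.247 -0.016 -0.969] [ 0.09  0.73 -0.8   1.94  0.46  0.93 -2.46]
3.14 0 [-0.  0. -1.] [ 0.24  0.24 -0.99  2.09  0.25  0.93  0.74]
3.14 0 [-0.  0. -1.] [ 0.27  0.78 -1.18  2.2   1.    0.88  0.07]
3.14 0 [-0.  0. -1.] [ 0.03  0.61 -0.76  2.09  0.67  0.69  0.46]
3.14 -0.25 [ 0.247  0.016 -0.969] [ 0.22  0.11 -1.    2.22  0.39  0.71  0.59]
3.14 -0.25 [ 0.247  0.016 -0.969] [ 0.09  0.6  -1.    2.35  1.3   0.68 -0.29]
3.14 -0.25 [ 0.247  0.016 -0.969] [ 0.15  0.66 -1.    2.24  1.27  0.72 -0.14]
3.14 0.25 [-0.247 -0.016 -0.969] [ 0.2
[... 821 characters left out ...]
 -1.12  1.93  0.73  1.09 -1.13]
-1.57 0 [-0. -0. -1.] [ 0.36  0.31 -1.16  2.08  0.34  0.96  2.22]
-1.57 0 [-0. -0. -1.] [ 0.27  0.78 -1.18  2.2   1.    0.88  1.64]
-1.57 0 [-0. -0. -1.] [ 0.29  0.85 -1.18  2.08  1.01  0.97  1.74]
-1.57 -0.25 [ 0.247  0.016 -0.969] [ 0.38  0.15 -1.18  2.21  0.46  0.73  2.1 ]
-1.57 -0.25 [ 0.247  0.016 -0.969] [ 0.2   0.72 -1.18  2.34  1.37  0.84  1.24]
-1.57 -0.25 [ 0.247  0.016 -0.969] [ 0.26  0.79 -1.18  2.23  1.36  0.89  1.38]
-1.57 0.25 [-0.247 -0.016 -0.969] [ 0.35  0.49 -1.17  1.96  0.3   1.19  2.25]
-1.57 0.25 [-0.247 -0.016 -0.969] [ 0.29  0.89 -1.18  2.06  0.76  1.05  1.89]
-1.57 0.25 [-0.247 -0.016 -0.969] [ 0.3   0.96 -1.19  1.93  0.79  1.14  1.96]
```

```bash
cat >> geo.py <<'E'
PUSH=(RS*Rot.from_euler('xyz',[np.pi,0,np.pi])).as_euler('xyz').tolist()
def st(n):
    s=robot.sense(); print(n,'t %.1f'%s['t'],'tcp(stand)',S(s['tcp_pos']),'F',s['wrist_force'],'op %.2f'%s['opening']); return s
def snap(cam,tag):
    f=robot.grab_frame(cam); cv2.imwrite(f'pics/{cam}{tag}.png',f['image'][:,:,::-1]); np.savez(f'{cam}{tag}.npz',**f); return f
E
python3 - <<'E'
from geo import *
robot.grip(0.0,20)
robot.goto(W(-.187,.168,.2),PUSH); st('hi')
robot.move_straight(W(-.187,.168,.035),vel=.12); st('lo')
print(robot.move_straight(W(-.105,.168,.035),vel=.03,contact_N=12)); st('pushed')
snap('top','1')
E
```

```text
hi t 4.0 tcp(stand) [-0.186  0.167  0.2  ] F [-0.485 -0.527  0.388] op -0.00
lo t 5.6 tcp(stand) [-0.187  0.168  0.035] F [ 0.638 -0.576  0.548] op 0.00
True
pushed t 7.5 tcp(stand) [-0.123  0.168  0.034] F [-0.01  -1.57   0.039] op 0.00
```

```bash
python3 - <<'E'
from geo import *
print(robot.move_straight(W(-.108,.168,.035),vel=.02,contact_N=14)); st('again')
robot.sleep(.3); st('hold')
robot.move_straight(W(-.16,.168,.035),vel=.08)
robot.move_straight(W(-.187,.168,.2),vel=.2); st('up')
f=snap('top','2')
im=f['image'][168:283,162:316,::-1]; cv2.imwrite('pics/crop2.png',cv2.resize(im,None,fx=5,fy=5,interpolation=cv2.INTER_CUBIC))
E
```

```text
True
again t 8.0 tcp(stand) [-0.123  0.167  0.034] F [-1.432 -0.603  4.987] op -0.00
hold t 8.2 tcp(stand) [-0.123  0.167  0.034] F [-1.527 -0.302  5.384] op -0.00
up t 9.8 tcp(stand) [-0.187  0.167  0.199] F [0.224 1.274 0.802] op -0.00
```

View pics/crop2.png

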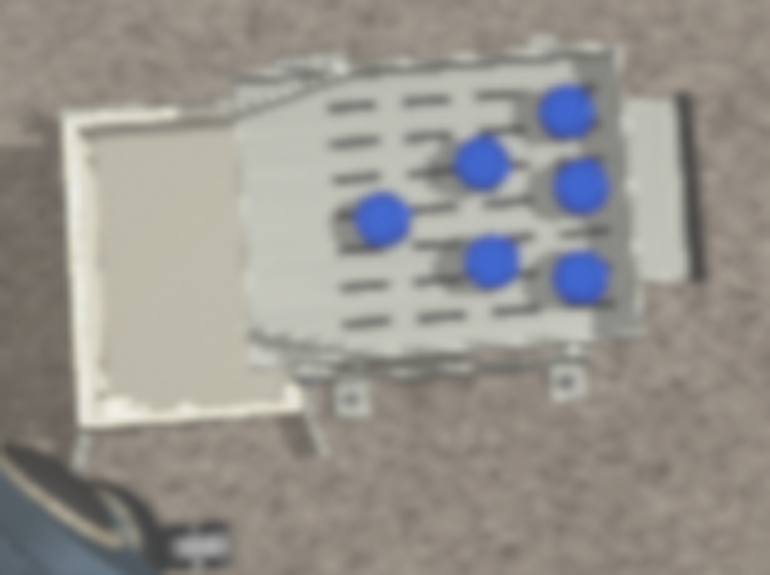

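The bin's near rim now runs from crop (82,426) to (302,410), and its far rim lies at the stop, around (65,112). I'll check those numbers, then move to the handle.

```bash
python3 - <<'E'
from geo import *
f=dict(np.load('top2.npz'))
for u,v in((82,426),(302,410),(65,112)): print(S(ray(f,162+u/5,168+v/5,.062)))
t=.6; u=np.array([0,np.cos(t),-np.sin(t)]); n=np.array([0,np.sin(t),np.cos(t)]); A=hatt(t,1)
# retreat to a clear point, then the approach point behind the handle
robot.goto(W(-.13,-.25,.32),A); st('via')
robot.grip(.36)
T=handle(0)+.004*u
robot.goto(W(*(T-.09*u)),A); st('app')
snap('side','3')
E
```

```text
[-0.114  0.229  0.062]
[-0.115  0.093  0.062]
[0.082 0.229 0.062]
via t 11.5 tcp(stand) [-0.13  -0.248  0.32 ] F [ 0.141 -0.029  0.425] op 0.00
app t 12.8 tcp(stand) [-0.    -0.226  0.153] F [-0.016 -0.711  0.062] op 0.36
```

View pics/side3.png

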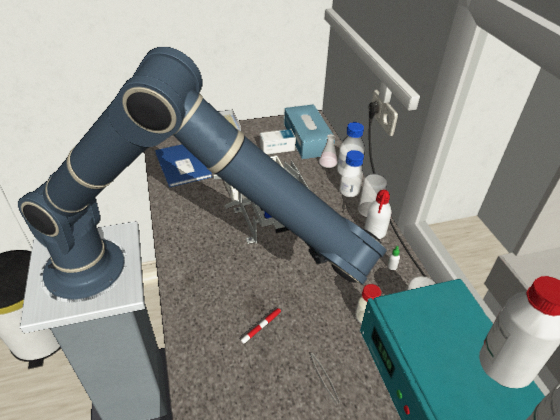

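The side view shows the arm reaching over, with the wrist at about (365,260). It clears the red-capped bottle at (372,292), which hasn't moved. Every further motion takes the wrist away from it, so I'll slide over the sleeve.

```bash
python3 - <<'E'
from geo import *
t=.6; u=np.array([0,np.cos(t),-np.sin(t)]); n=np.array([0,np.sin(t),np.cos(t)])
T=handle(0)+.004*u
print(robot.move_straight(W(*T),vel=.06,contact_N=5)); st('in')
print(robot.move_straight(W(*(T+.02*n)),vel=.02,contact_N=2.5)); s=st('touch')
print('offset from sleeve',np.round([(S(s['tcp_pos'])-handle(0))@u,(S(s['tcp_pos'])-handle(0))@n],4))
f=snap('top','4'); im=f['image'][160:280,180:340,::-1]; cv2.imwrite('pics/crop4.png',cv2.resize(im,None,fx=5,fy=5,interpolation=cv2.INTER_CUBIC))
E
```

```text
False
in t 14.5 tcp(stand) [ 0.    -0.151  0.102] F [-0.391 -0.107  0.939] op 0.36
True
touch t 15.1 tcp(stand) [-0.    -0.146  0.109] F [-0.721 -0.079 -0.323] op 0.36
offset from sleeve [0.004 0.009]
```

View pics/crop4.png

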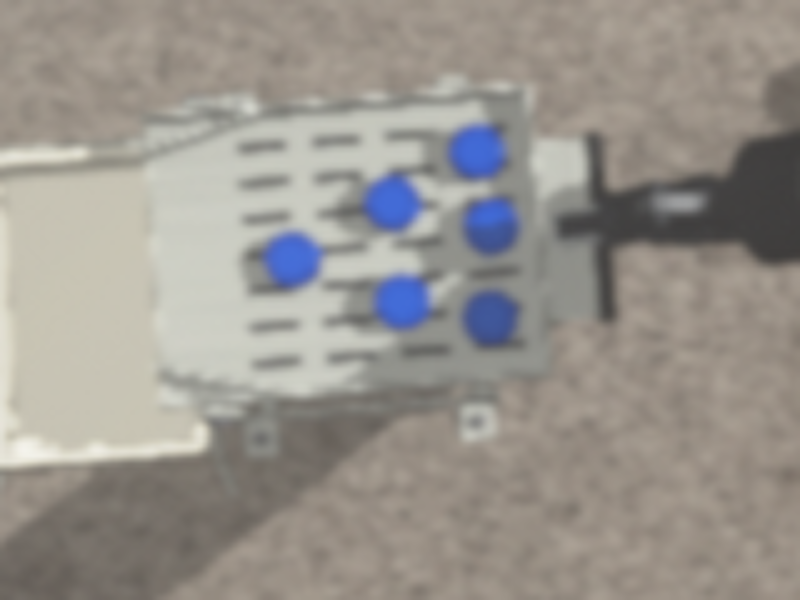

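Contact came at the predicted 9 mm offset. The crop shows the upper finger over the flange at (575,222) and all six caps still in place. Now lift along the arc, watching the force and the caps.

```bash
cat >> geo.py <<'E'
TT=.6; U=np.array([0,np.cos(TT),-np.sin(TT)]); N=np.array([0,np.sin(TT),np.cos(TT)])
def tgt(th,off=.009): return W(*(handle(th)+.004*U+off*N))
def caps():
    f=robot.grab_frame('top'); P=cloud(f); hsv=cv2.cvtColor(f['image'],cv2.COLOR_RGB2HSV)
    m=cv2.inRange(hsv,(105,120,40),(130,255,255))>0; Q=S(P.reshape(-1,3)).reshape(P.shape)
    m&=(abs(Q[...,0])<.13)&(Q[...,1]>-.17)&(Q[...,1]<.25)
    b=m&(Q[...,1]>.1)&(Q[...,2]<.06); return int((m&~b).sum()),int(b.sum()),f
E
python3 - <<'E'
from geo import *
for th in(.1,.2,.3,.38,.46,.54):
    robot.move_straight(tgt(th),vel=.05)
    s=st(th); 
    if th>.25: print('tray px, bin px',caps()[:2])
E
```

```text
0.1 t 15.8 tcp(stand) [-0.    -0.144  0.133] F [-0.736 -2.568 -2.508] op 0.36
0.2 t 16.4 tcp(stand) [ 0.001 -0.139  0.157] F [ 0.932 -3.829 -1.253] op 0.36
0.3 t 17.0 tcp(stand) [-0.    -0.131  0.179] F [-0.108 -2.467 -2.018] op 0.36
tray px, bin px (497, 0)
0.38 t 17.6 tcp(stand) [ 0.    -0.124  0.197] F [ 0.832 -1.897 -1.334] op 0.36
tray px, bin px (493, 0)
0.46 t 18.2 tcp(stand) [ 0.    -0.115  0.214] F [ 1.082 -1.817 -1.583] op 0.36
tray px, bin px (452, 0)
0.54 t 18.8 tcp(stand) [-0.    -0.105  0.231] F [ 0.476 -2.014 -2.68 ] op 0.36
tray px, bin px (0, 287)
```

```bash
python3 - <<'E'
from geo import *
for th in(.6,.66):
    robot.move_straight(tgt(th),vel=.05); st(th)
robot.sleep(.4)
a,b,f=caps(); print(a,b)
im=f['image'][160:280,170:330,::-1]; cv2.imwrite('pics/crop5.png',cv2.resize(im,None,fx=5,fy=5,interpolation=cv2.INTER_CUBIC))
E
```

```text
0.6 t 19.2 tcp(stand) [ 0.    -0.097  0.242] F [ 0.491 -1.506 -2.478] op 0.36
0.66 t 19.7 tcp(stand) [ 0.    -0.088  0.254] F [ 0.177 -1.01  -1.661] op 0.36
0 269
```

View pics/crop5.png

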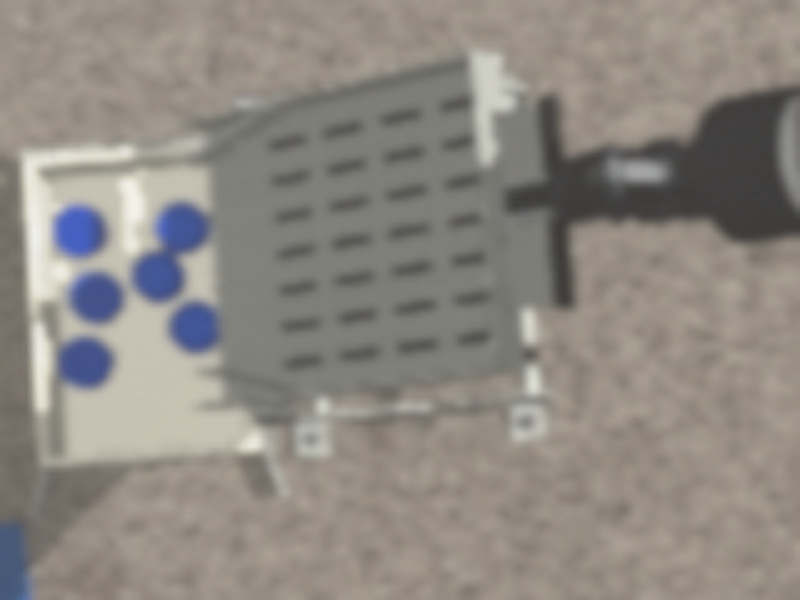

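All six caps lie in the bin, at crop positions (80,231), (183,227), (158,276), (96,298), (195,327) and (86,362), and the tray is empty. Lower it gently, slower at the end.

```bash
python3 - <<'E'
from geo import *
for th,v in((.56,.05),(.46,.05),(.36,.05),(.26,.05),(.16,.04),(.08,.025),(.03,.015),(0,.008)):
    robot.move_straight(tgt(th),vel=v)
st('down')
robot.move_straight(tgt(0,.005),vel=.008); st('off5')
robot.move_straight(tgt(0,0),vel=.015); st('centre')
robot.move_straight(W(*(handle(0)+.004*U-.09*U)),vel=.08); st('out')
f=snap('top','6'); im=f['image'][160:280,170:330,::-1]; cv2.imwrite('pics/crop6.png',cv2.resize(im,None,fx=5,fy=5,interpolation=cv2.INTER_CUBIC))
g0=np.load('top2.npz')['image'].astype(int); d=abs(f['image'].astype(int)-g0).max(2); print('handle zone diff px',(d[185:226,285:303]>50).sum())
E
```

```text
down t 26.3 tcp(stand) [-0.    -0.146  0.109] F [-0.142 -0.471 -2.489] op 0.36
off5 t 26.9 tcp(stand) [ 0.    -0.148  0.106] F [ 0.301 -0.48   0.803] op 0.36
centre t 27.4 tcp(stand) [-0.    -0.151  0.102] F [-0.601  0.605  0.743] op 0.36
out t 28.7 tcp(stand) [-0.    -0.224  0.152] F [ 0.503 -0.251  0.054] op 0.36
handle zone diff px 2
```

View pics/crop6.png

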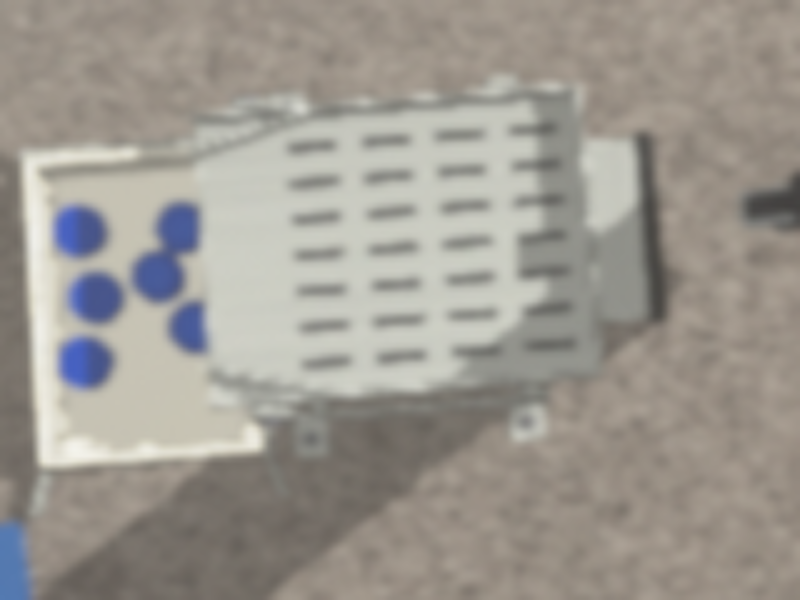

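The tray is level on its rests, empty, with its handle where it was before. All six caps are in the bin, the bin is still home, and the gripper is clear. Handing in.

```bash
python3 -c "
from plant import robot
print(robot.close_job())"
```

```text
the job is handed in; nothing more can be done
None
```

The bin is home against its stop, all six caps slid into it, the tray was lowered gently onto its rests, and the job was handed in at about 29 s of the 61 s allowed; no verdict came back.

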